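# Cover the live battery link, then slide the cell tray into its bay

### The arm

A 6-joint arm with a two-finger parallel gripper is mounted at the origin on the work surface. World frame = base frame: x ahead of the robot, y to its left, z up, the work surface at z = 0. Lengths are in mm, angles in rad, forces in N, time in s.
With the tool pointing down it reaches from about 325 to 900 mm from the base axis. Payload 6.1 kg.
Tool frame: the origin (TCP) lies midway between the tips of the shut fingers; the grasp point (between the pads) lies arm.pinch_z behind it (arm.pinch_z is the distance from the TCP to the grasp point, in mm); z points along the fingers, y is the line along which they close (so a half turn about z gives the same grasp; the last joint's range is limited). The gripper opens to 87 mm and grips with 3 to 60 N. Pads are 19 mm wide; open, the fingers measure 117 mm over their backs; the gripper's body (75 mm by 190 mm) begins 51 mm behind the grasp point.
Start: joints at [1.214, 0.22, 1.526, -0, 1.395, -0.126], TCP at [142.972, 608.42, 222.538] pointing down, gripper open.
Joint ranges: [-2.98, 2.98], [-0.91, 2.08], [0.09, 2.57], [-1.24, 4.39], [0.2, 2.65], [-2.68, 2.68]. Speed limits (rad/s): [2.57, 2.57, 3.01, 3.14, 3.14, 3.14].

### API

Orientations are given as a unit quaternion [w, x, y, z].
In Python, from plant import arm, imaging, close_job gives the robot as it stands. The module is installed in compiled form; this text tells all that it offers.
- The arm moves only by the shell command python3 -m inch 'ROWS'. ROWS is JSON, a list of rows, each a list of 5 numbers: the closure, from 0 (fully open) to 1 (shut), then the shift along the world's x, y, z in cm, then the turn about the world's z in rad. In form: [[gripper, tx, ty, tz, spin], ...]. A call has exactly 8 rows; each row shifts and turns the commanded pose from where the row before left it; what a row does not reach is not made up. A row lasts 1/10 s, in which the tool goes at most 50 mm and 8.59 degrees, less where a joint would pass 70% of its speed; a pose out of reach is approached as far as the arm can. A call is refused whole if a number of a shift passes 5 or a number of a turn 0.15, either way. A call with a gripper value outside its range is refused whole. The fingers move at their own pace and stop on an object; the grip force is fixed at half the most. Time passes only in rows, so rows that do not move let the fingers close, or fill a call up. It gives the time, the measured TCP pose, the force, the opening and the grip force at its end, in the units of the state.
- arm.read_state(): the state, without advancing time (a new reading comes with each control period).
- imaging.read_camera(name): name is "scene" or "top"; returns the picture (420x560x3 uint8, red, green, blue); there is no depth.
- imaging.calibration(name): a dict with "fx", "fy", "cx", "cy" (pixels), "k1" (the pictures are not rectified: a ray, as slopes to the right and down, at radius r is drawn at 1 + k1 r^2 times it, then the intrinsics apply), "R" (3x3) and "t" (3): a world point X has camera coordinates R X + t. Camera axes: x right, y down, z forward; pixel columns grow to the right and rows downward; lengths in mm; the calibration is good to about 2 mm. A picture is of the moment at which its call begins. calibration takes no time and is no camera call.
- close_job(): hands the job in; it is judged then, once.
The state is a dict: "time_s": time; "q": joint angles; "dq": joint speeds; "joint_efforts": joint torques, N m; "position": TCP position; "eef_rot": TCP orientation; "ft_force": force on the tool from outside, world axes, zero at the start; "ft_torque": the same for the moment, N m; "opening": finger opening in mm; "gripper_force": force on a finger pad.
Only numpy, scipy, OpenCV 4.12 (cv2) and the standard library are available. Lean on these libraries where they do the work, as an engineer would, in place of code of your own. Each camera call takes 0.05 s, during which the arm holds its last target. There are 200 camera calls.

### The job

The bare copper link bar on top of the battery is live. Hang the orange insulating cover over it, one leg on each side and sitting right down on the bar between the two red boots, lowering it on without dropping it or touching the copper with the gripper. Only once it is covered and let go, slide the blue tray of battery cells along the bench without lifting or tipping it, round the grey vice and without touching the vice, into the yellow taped bay beside the battery, and let go; leave the flask and the tape roll where they are.

Things in the scene. Friction and masses are not known exactly. Their poses are not given: they have to be found in the camera images.
- pack: Battery, immovable: two square green-cell modules side by side along its y axis, together 105 (x) x 214 (y) x 72 mm high. Origin: centre of its underside, z up. On top, at y = -80 and +80 mm, two brown drum insulators (30 mm wide, 35 mm high) carry the copper link bar; a red boot (31 mm wide, up to 133 mm above the bench) caps each.
- link: Bare copper link bar of the battery, fixed, flat and level, 15 mm wide (x), 192 mm long (y), 6 mm thick (z). Origin: middle of its underside, 107 mm above the bench; y runs along the bar. Free between insulators and boots for 129 mm (64.5 mm either way from the middle); below it there are 35 mm of air down to the battery's top.
- link_top (a point): Middle of the link bar's top face, 113 mm above the bench; same axes as link.
- cover: Orange rigid insulating cover, an upside-down U channel open at both ends, standing on its legs: 116 mm long (y), 30 mm wide outside (x), 36 mm high, walls and top 3 mm thick, gap between the legs 24 mm; 45 g. Origin: centre of its underside (level with the leg edges), z up, y along the channel. Grip it from above across the 30 mm; either way round is right.
- cover_seat (a point): Middle of the inside face of the cover's top, 33 mm above the cover's origin: the spot that comes to rest on link_top.
- tray: Blue tray with ten green 65 mm battery cells upright in two rows: 50 mm wide (x), 116 mm long (y), walls 34 mm high, cell tops 69 mm above the bench; 0.5 to 0.75 kg; the cells do not move in it. It slides on the bench. Origin: centre of its underside, z up. It can be held across its 50 mm width from above.
- bay: Place for the tray, marked on the bench by four flat yellow tape corners: clear inside 74 mm (x) by 140 mm (y), so 12 mm of room on each side of a centred tray. Origin: its centre at bench height; y is its long axis; the tray may stand either way round.
- vise: Small dark grey bench vice bolted to the bench between the tray and its bay: it fits within 110 mm (x, from -55 mm at the end of the screw to +55 mm) x 70 mm (y), 70 mm high. Origin: centre of that rectangle, at bench height. Not to be touched by tray or robot.
- flask: Steel drinking flask standing on the bench, 70 mm in diameter, 254 mm high; origin at the centre of its base. Bystander.
- tape: Roll of silver tape lying flat, 100 mm in diameter, 48 mm high; origin at the centre of its underside. Bystander.

How it is judged (in metres and radians):
On the way, in this order (a step that is already met when the one before it is completed fails the run):
1. the cover straddles the link bar, sits down on it, and is let go (x of cover_seat in the frame of link_top between -0.007 and 0.007 m and y of cover_seat in the frame of link_top between -0.009 and 0.009 m and z of cover_seat in the frame of link_top between -0.005 and 0.005 m and angle between the y axis of cover and the y axis of link, either way round below 0.12 rad and angle between cover's own z axis and vertical below 0.12 rad and contact force between the fingers and cover below 0.05 N), for 0.2 s.
2. the tray stands inside the taped bay (x of tray in the frame of bay between -0.013 and 0.013 m and y of tray in the frame of bay between -0.013 and 0.013 m and angle between the y axis of tray and the y axis of bay, either way round below 0.22 rad and angle between tray's own z axis and vertical below 0.05 rad and height (world z) of tray below 0.005 m), for 0.2 s.
At the end, for the whole second after the job is handed in: Cover seated on the link bar (within 5 mm in height, 7 mm sideways and 9 mm lengthwise of the bar's middle; in line and level within 0.12 rad) and tray flat in the bay (within 13 mm of its centre each way, in line within 0.22 rad), both let go and still (all of step 2 and x of cover_seat in the frame of link_top between -0.007 and 0.007 m and y of cover_seat in the frame of link_top between -0.009 and 0.009 m and z of cover_seat in the frame of link_top between -0.005 and 0.005 m and angle between the y axis of cover and the y axis of link, either way round below 0.12 rad and angle between cover's own z axis and vertical below 0.12 rad and linear speed of each of cover, tray below 0.01 m/s); the robot touches nothing.
It fails at once if the tray is moved more than 20 mm while the link bar is not covered (distance of tray from where it was at the start of the episode above 0.02 m and distance between cover_seat and link_top above 0.016 m).
It fails at once if the cover is dropped onto the bar (falls more than about 12 mm) (distance between cover_seat and link_top below 0.05 m and linear speed of cover above 0.5 m/s).
It fails at once if the robot touches the bare copper (contact force between any of the fingers, the arm and link above 0.3 N).
It fails at once if the vice is touched by tray or robot, or the flask or the tape roll is moved or knocked over (contact force between vise and anything else above 0.5 N or distance of any of flask, tape from where it was at the start of the episode above 0.015 m or angle between flask's own z axis and vertical above 0.2 rad).
It fails at once if the tray is lifted off the bench or tipped (height (world z) of tray above 0.012 m or angle between tray's own z axis and vertical above 0.15 rad).
It also fails if it takes over 64 s, if anything falls off the work surface, if the arm or the gripper's body presses on something with over 40 N, if the wrist force passes 120 N, or if a joint passes its speed limit or range.

## Working session

There is one attempt and no reset: what is moved stays moved. The work goes in short steps, Python scripts to look and compute and a shell command to move; the robot and the scene stay as the last step left them, time stands still between calls to the robot, and variables do not carry over. Pictures are saved under pics/ and viewed, at most 10 in all, crops included, and the job is handed in when it is done.

```bash
mkdir -p pics
python3 - <<'E'
from plant import arm, imaging
import cv2,numpy as np
for n in("scene","top"):
    im=imaging.read_camera(n); cv2.imwrite(f"pics/{n}0.png",im[:,:,::-1]); c=imaging.calibration(n)
    R=np.array(c["R"]);t=np.array(c["t"]);print(n,{k:c[k] for k in("fx","fy","cx","cy","k1")},(-R.T@t).round(0),R.round(2).tolist())
print(arm.pinch_z, arm.read_state())
E
```

```text
scene {'fx': 408.79096476699146, 'fy': 408.79096476699146, 'cx': 281.91109700238417, 'cy': 210.56269747578094, 'k1': -0.0812435949095821} [1278. -165.  893.] [[0.17, 0.99, 0.01], [0.71, -0.11, -0.69], [-0.68, 0.13, -0.72]]
top {'fx': 382.40835160027456, 'fy': 382.40835160027456, 'cx': 277.7991731589926, 'cy': 209.3039270041924, 'k1': 0.02210896392427061} [ 468.  -12. 1131.] [[0.02, -1.0, -0.02], [-1.0, -0.02, -0.04], [0.04, 0.02, -1.0]]
18.700000000000003 {'time_s': 0.1, 'q': array([ 1.21389137e+00,  2.21154167e-01,  1.52748792e+00, -1.02339142e-05,
        1.39470330e+00, -1.26139333e-01]), 'dq': array([ 0.0014986 , -0.00155796, -0.00133422,  0.00088018,  0.00117028,
       -0.00036182]), 'joint_efforts': array([ 1.21891671e-04, -4.95941913e+01, -3.88521373e+01,  7.01594423e-02,
        5.14825364e-02, -5.64322511e-05]), 'position': array([142.78686504, 607.89928032, 221.54702093]), 'eef_rot': array([-2.04719361e-04,  1.15126022e-01,  9.93350508e-01, -8.52135169e-04]), 'ft_force': array([ 0.54914152, -0.35394586,  0.85588912]), 'ft_torque': array([0.03375879, 0.01949712, 0.05068158]), 'gripper_force': 0.0, 'opening': 87.17872578733876}
```

View pics/scene0.png

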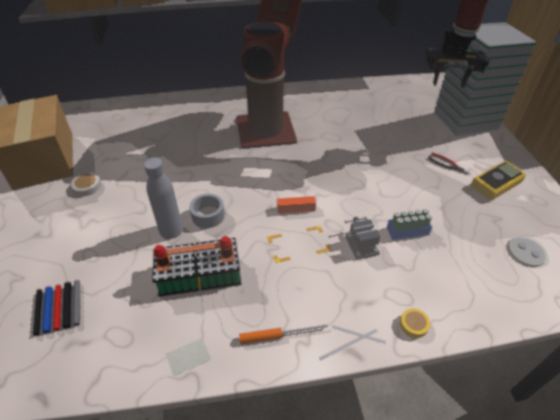

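View pics/top0.png

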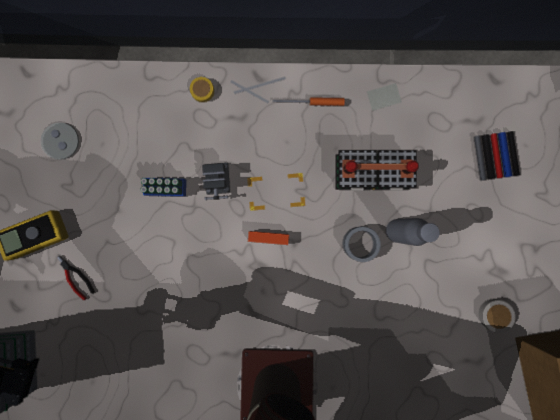

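The scene view shows the battery at about (197,265), the orange cover (297,204), tape corners (300,244), vice (362,235), tray (410,222), flask (165,205) and tape roll (208,209). The top view has the cover at (268,238), bay (277,191), vice (215,180), tray (164,187), bar (380,167), tape roll (361,243) and flask (410,232).

```bash
cat > h.py <<'E'
import cv2,numpy as np
from plant import imaging
def cal(n):
    c=imaging.calibration(n);K=np.array([[c["fx"],0,c["cx"]],[0,c["fy"],c["cy"]],[0,0,1]])
    return K,np.array([c["k1"],0,0,0,0.]),np.array(c["R"]),np.array(c["t"]).reshape(3)
def rays(n,p):
    K,d,R,t=cal(n);u=cv2.undistortPoints(np.float64(p).reshape(-1,1,2),K,d).reshape(-1,2)
    return -R.T@t,np.c_[u,np.ones(len(u))]@R
def plane(n,p,z):
    o,v=rays(n,p);return o+v*((z-o[2])/v[:,2])[:,None]
def tri(ps,pt):
    (a,u),(b,v)=rays("scene",ps),rays("top",pt);out=[]
    for x,y in zip(u,v):
        s=np.linalg.lstsq(np.c_[x,-y],b-a,rcond=None)[0];A,B=a+s[0]*x,b+s[1]*y;out.append([*((A+B)/2),np.linalg.norm(A-B)])
    return np.round(out,1)
def proj(n,X):
    K,d,R,t=cal(n);return cv2.projectPoints(np.float64(X).reshape(-1,1,3),cv2.Rodrigues(R)[0],t,K,d)[0].reshape(-1,2)
def blobs(im,lo,hi,roi,amin=15):
    x0,y0,x1,y1=roi;h=cv2.cvtColor(im[y0:y1,x0:x1],cv2.COLOR_RGB2HSV)
    m=cv2.inRange(h,np.array(lo),np.array(hi));n,l,s,c=cv2.connectedComponentsWithStats(m)
    r=[]
    for i in range(1,n):
        if s[i,4]>=amin:
            pts=np.argwhere(l==i)[:,::-1].astype(np.float32)+[x0,y0]
            r.append((c[i]+[x0,y0],s[i,4],cv2.minAreaRect(pts.astype(np.float32)),pts))
    return r
E
python3 - <<'E'
from h import *
S=cv2.imread("pics/scene0.png")[:,:,::-1].copy();T=cv2.imread("pics/top0.png")[:,:,::-1].copy()
def show(n,im,lo,hi,roi,a=15):
    print(n)
    for c,ar,r,p in blobs(im,lo,hi,roi,a): print("  ",c.round(1),ar,np.round(r[0],1),np.round(r[1],1),round(r[2]), cv2.boxPoints(r).round(1).tolist())
show("cov T",T,(0,120,70),(20,255,255),(235,215,310,260)); show("cov S",S,(0,120,70),(20,255,255),(260,180,330,220))
show("bay T",T,(15,90,90),(35,255,255),(235,165,320,220),6); show("bay S",S,(15,90,90),(35,255,255),(250,218,345,270),6)
show("tray T",T,(100,90,20),(130,255,255),(130,165,195,205)); show("tray S",S,(100,90,20),(130,255,255),(380,200,440,245))
show("pack red T",T,(0,130,60),(20,255,255),(325,145,430,190)); show("red S",S,(0,130,60),(20,255,255),(145,235,245,300))
a=cv2.resize(T[140:260,135:305],None,fx=4.5,fy=4.5,interpolation=cv2.INTER_CUBIC);cv2.imwrite("pics/a.png",a[:,:,::-1])
b=cv2.resize(S[185:275,265:440],None,fx=4.5,fy=4.5,interpolation=cv2.INTER_CUBIC)
d=cv2.resize(T[140:260,330:440],None,fx=4,fy=4,interpolation=cv2.INTER_CUBIC)
e=cv2.resize(S[225:300,145:245],None,fx=4,fy=4,interpolation=cv2.INTER_CUBIC)
cv2.imwrite("pics/b.png",b[:,:,::-1])
f=np.zeros((480,800,3),np.uint8);f[:,:400]=d[:,:400];f[:300,400:]=e;cv2.imwrite("pics/c.png",f[:,:,::-1])
E
```

```text
cov T
   [268.2 237.5] 443 [268.1 237.4] [40.5 11. ] 5 [[247.5, 241.0], [248.39999389648438, 230.10000610351562], [288.70001220703125, 233.8000030517578], [287.79998779296875, 244.6999969482422]]
cov S
   [295.9 201.5] 301 [296.  201.5] [ 8.2 36.4] 86 [[277.6000061035156, 198.5], [313.8999938964844, 196.3000030517578], [314.3999938964844, 204.5], [278.1000061035156, 206.6999969482422]]
bay T
   [296.3 176. ] 81 [295. 177.] [ 8. 14.] 90 [[288.0, 173.0], [302.0, 173.0], [302.0, 181.0], [288.0, 181.0]]
   [254.6 179.6] 60 [253.7 179.5] [ 7.9 15.2] 61 [[245.10000610351562, 179.6999969482422], [258.5, 172.39999389648438], [262.29998779296875, 179.3000030517578], [248.89999389648438, 186.60000610351562]]
   [298.5 202.8] 81 [297.  201.5] [ 9. 14.] 90 [[290.0, 197.0], [304.0, 197.0], [304.0, 206.0], [290.0, 206.0]]
   [255.5 206.7] 82 [256.5 206. ] [ 8. 15.] 90 [[249.0, 202.0], [264.0, 202.0], [264.0, 210.0], [249.0, 210.0]]
bay S
   [315.2 228.4] 50 [314.  228.5] [ 5. 14.] 90 [[307.0, 226.0], [321.0, 226.0], [321.0, 231.0], [307.0, 231.0]]
   [272.5 237.3] 54 [273.9 238. ] [ 6.3 13.5] 79 [
[... 582 characters left out ...]
k red T
   [380.5 167.1] 649 [380. 168.] [18. 74.] 90 [[343.0, 159.0], [417.0, 159.0], [417.0, 177.0], [343.0, 177.0]]
red S
   [225.5 242.7] 106 [225.  242.5] [11. 10.] 90 [[220.0, 237.0], [230.0, 237.0], [230.0, 248.0], [220.0, 248.0]]
   [176.2 250.4] 312 [185.  251.6] [14.2 60.2] 89 [[154.8000030517578, 245.10000610351562], [215.0, 244.0], [215.1999969482422, 258.1000061035156], [155.10000610351562, 259.20001220703125]]
   [227.7 258.7] 28 [227.5 258.5] [3. 9.] 90 [[223.0, 257.0], [232.0, 257.0], [232.0, 260.0], [223.0, 260.0]]
   [162.5 267.2] 55 [162.6 267.2] [ 5.4 11.3] 84 [[156.6999969482422, 265.1000061035156], [168.0, 264.0], [168.5, 269.29998779296875], [157.1999969482422, 270.5]]
```

View pics/a.png

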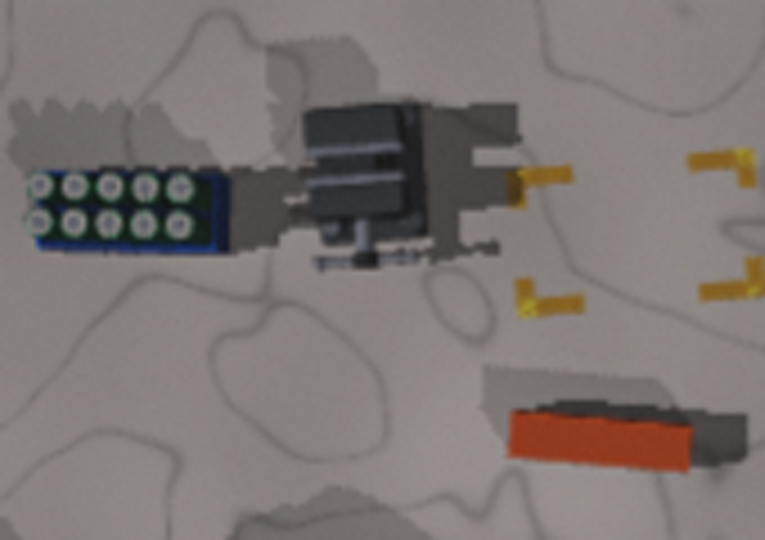

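View pics/b.png

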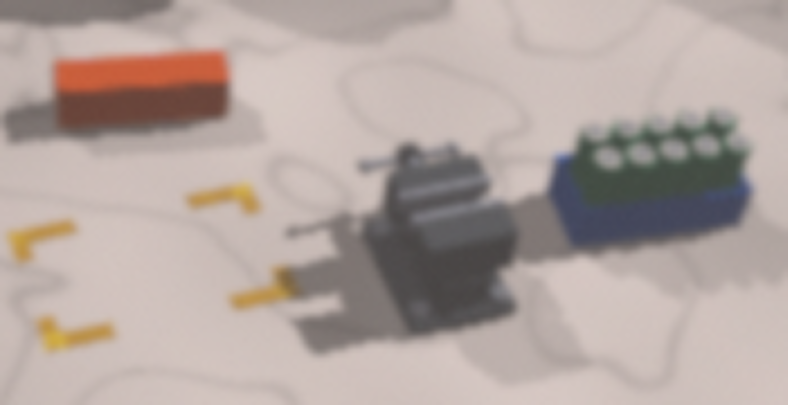

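View pics/c.png

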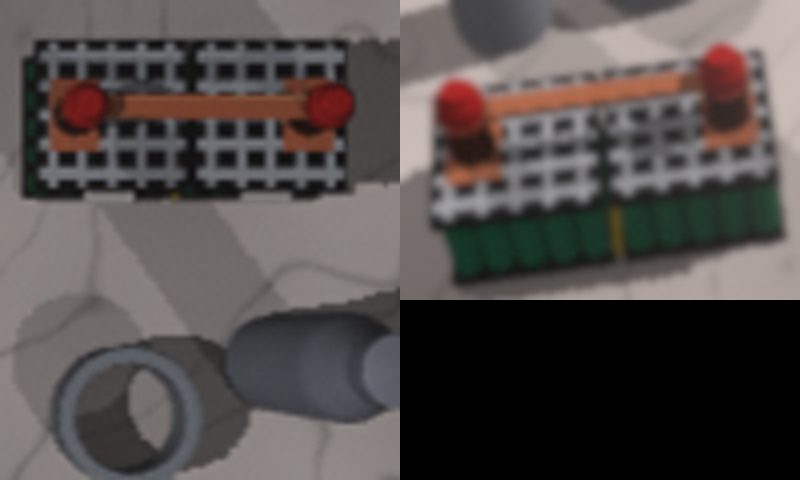

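Run:
```python
from h import *
a=lambda *p:(np.float64(p)+.5)/4.5+[135,140]-.5
b=lambda *p:(np.float64(p)+.5)/4.5+[265,185]-.5
d=lambda *p:(np.float64(p)+.5)/4+[330,140]-.5
e=lambda *p:(np.float64(p)-[400,0]+.5)/4+[145,225]-.5
print("cover",tri(b((55,62),(225,53),(230,84),(57,94)),a((690,470),(508,456),(510,410),(691,425))),tri([[295.9,201.5]],[[268.2,237.5]]))
cv=plane("top",a((690,470),(508,456),(510,410),(691,425)),36);print(cv.round(1).tolist(),cv.mean(0).round(1))
print("  blob",plane("top",[[268.2,237.5]],36).round(1),plane("scene",[[295.9,201.5]],36).round(1))
ct=a((40,187),(180,188),(38,224),(178,224));cs=b((740,143),(610,160),(725,118),(595,130))
print("cells",tri(cs,ct));p=plane("top",ct,69);q=plane("scene",cs,69);print(p.round(1).tolist(),p.mean(0).round(1),q.mean(0).round(1))
bt=np.array([[295,177],[254.6,179.6],[298.5,202.8],[255.5,206.7]]);
bo=a((752,152),(513,167),(762,296),(520,316));bs=b((42,347),(294,296),(12,250),(250,190))
bs=b((42,347),(296,290),(8,236),(258,190))
print("bay outer corners");print(tri(bs,bo));print(plane("top",bo,0).round(1).tolist(),plane("top",bo,0).mean(0).round(1));print(plane("scene",bs,0).round(1).tolist())
print("boots",tri(e((461,106),(724,72)),d((86,105),(330,105))) if 0 else tri(e((724,72),(461,106)),d((86,105),(330,105))))
E1=d((120,95),(120,117),(300,95),(300,117));print("bar edges T z113",plane("top",E1,113).round(1).tolist())
E2=e((490,97),(490,113),(700,75),(700,92));print("bar S z113",plane("scene",E2,113).round(1).tolist())
print("pack top T z72",plane("top",d((37,41),(348,41),(348,192),(25,197)),72).round(1).tolist())
print("pack top S z72",plane("scene",e((435,222),(782,182),(758,50)),72).round(1).tolist())
print("bar tri ends", tri(e((700,83),(490,105)),d((120,106),(300,106))))
print("vise z0/50/70 T: screw tips, body", [plane("top",a((320,264),(497,247),(304,110),(425,235),(425,105)),z).round(0)[:,:2].tolist() for z in(0,40,70)])
print("vise S base z0",plane("scene",b((415,332),(515,305)),0).round(0).tolist(),"tri handle ends",tri(b((290,233),(362,166)),a((320,264),(320,264))))
print("tape z48",plane("top",d((130,415)),48).round(0),"flask top",plane("top",[[429,233]],254).round(0))
print("proj gripper TCP test",proj("top",[[143,608,222]]),proj("scene",[[143,608,222]]))
```

```text
cover [[410.9 -23.6  36.5   2.2]
 [416.9  92.   32.8   1.3]
 [445.9  90.2  32.2   1.4]
 [439.  -25.3  34.4   1. ]] [[4.279e+02 3.240e+01 3.120e+01 4.000e-01]]
[[410.7, -24.7, 36.0], [416.9, 91.0, 36.0], [446.1, 90.5, 36.0], [439.2, -24.8, 36.0]] [428.2  33.   36. ]
  blob [[428.1  32.1  36. ]] [[432.8  31.5  36. ]]
cells [[5.794e+02 3.849e+02 6.480e+01 1.100e+00]
 [5.804e+02 2.972e+02 6.560e+01 7.000e-01]
 [5.562e+02 3.855e+02 6.370e+01 5.000e-01]
 [5.574e+02 2.960e+02 6.900e+01 7.000e-01]]
[[578.7, 382.8, 69.0], [580.0, 295.8, 69.0], [555.7, 383.3, 69.0], [557.5, 296.4, 69.0]] [568.  339.6  69. ] [571.1 339.1  69. ]
bay outer corners
[[618.2 -62.8   2.9   2.7]
 [604.7  95.5   9.    1.1]
 [523.9 -70.7  -2.3   1. ]
 [508.3  92.8  -4.9   7.2]]
[[618.8, -61.7, 0.0], [605.7, 95.8, 0.0], [523.9, -70.1, 0.0], [507.4, 88.8, 0.0]] [563.9  13.2   0. ]
[[615.8, -63.8, 0.0], [598.0, 98.7, 0.0], [525.7, -71.4, -0.0], [513.1, 94.9, 0.0]]
boots [[ 625.8 -186.1  117.     1.9]
 [ 628.4 -345.6  118.5    2.5]]
bar edges T z113 [[633.4, -210.2, 113.0], [618.7, -210.4, 113.0], [635.5, -328.9, 113.0], [6
[... 252 characters left out ...]
 [[678.0, -368.0, 72.0], [681.2, -157.9, 72.0], [573.1, -162.8, 72.0]]
bar tri ends [[ 626.8 -205.4  112.    10. ]
 [ 627.9 -328.   115.1    0.7]]
vise z0/50/70 T: screw tips, body [[[539.0, 222.0], [553.0, 105.0], [641.0, 235.0], [559.0, 153.0], [646.0, 155.0]], [[536.0, 213.0], [550.0, 101.0], [635.0, 226.0], [556.0, 147.0], [639.0, 149.0]], [[534.0, 207.0], [547.0, 98.0], [630.0, 220.0], [554.0, 143.0], [635.0, 145.0]]]
vise S base z0 [[642.0, 162.0, 0.0], [632.0, 230.0, 0.0]] tri handle ends [[533.3 169.5 -19.2 110.6]
 [531.5 185.9  32.6  57.7]]
tape z48 [[ 418. -233.   48.]] flask top [[ 455. -341.  254.]]
proj gripper TCP test [[ 15.90643617 357.32191031]] [[447.83479527  84.3520223 ]]
```

Measured: cover is centred at (428.5, 32.5), yaw -0.055. The bar's middle is at (627, -266), yaw +0.016. The tray is at (569, 340), yaw +0.017, the bay at (563.5, 14), yaw +0.093, and the vice near (588, 188). I'm moving over the cover.

```bash
python3 -m inch '[[0,1.8,-3.6,0,-0.087],[0,1.8,-3.6,0,-0.087],[0,1.8,-3.6,0,-0.087],[0,1.8,-3.6,0,-0.087],[0,1.8,-3.6,0,-0.087],[0,1.8,-3.6,0,-0.087],[0,1.8,-3.6,0,-0.087],[0,1.8,-3.6,0,-0.087]]'
python3 -m inch '[[0,1.8,-3.6,0,-0.087],[0,1.8,-3.6,0,-0.087],[0,1.8,-3.6,0,-0.087],[0,1.8,-3.6,0,-0.087],[0,1.8,-3.6,0,-0.087],[0,1.8,-3.6,0,-0.087],[0,1.8,-3.6,0,-0.087],[0,1.8,-3.6,0,-0.087]]'
python3 -m inch '[[0,0,0,-1,0],[0,0,0,-2,0],[0,0,0,-2,0],[0,0,0,-2,0],[0,0,0,-2,0],[0,0,0,-1,0],[0,0,0,0,0],[0,0,0,0,0]]'
```

```text
time_s: 0.9
position: [287.1, 318.8, 222.2]
eef_rot: [-0.0, 0.448, 0.894, -0.0]
ft_force: [1.7, 0.2, 0.5]
opening: 87.1
gripper_force: 0.0
time_s: 1.7
position: [431.2, 30.8, 222.3]
eef_rot: [-0.0, 0.727, 0.687, 0.0]
ft_force: [0.3, 0.2, -0.0]
opening: 86.9
gripper_force: 0.0
time_s: 2.5
position: [431.1, 32.7, 122.9]
eef_rot: [0.0, 0.725, 0.689, 0.0]
ft_force: [0.8, 0.6, 0.9]
opening: 86.9
gripper_force: 0.0
```

```bash
python3 -m inch '[[0,-0.25,0,-1,-0.005],[0,0,0,-2,0],[0,0,0,-2,0],[0,0,0,-2,0],[0,0,0,-2,0],[0,0,0,-1.5,0],[0,0,0,-0.8,0],[0,0,0,0,0]]'
python3 - <<'E'
from h import *
T=imaging.read_camera("top");S=imaging.read_camera("scene")
a=cv2.resize(T[170:290,200:340],None,fx=4,fy=4,interpolation=cv2.INTER_CUBIC);b=cv2.resize(S[140:240,250:350],None,fx=2.4,fy=2.4,interpolation=cv2.INTER_CUBIC)
f=np.zeros((480,800,3),np.uint8);f[:,:560]=a;f[:240,560:]=b;cv2.imwrite("pics/d.png",f[:,:,::-1])
E
```

```text
time_s: 3.3
position: [427.7, 32.5, 8.8]
eef_rot: [-0.001, 0.727, 0.687, -0.001]
ft_force: [-1.1, -0.2, 0.3]
opening: 87.0
gripper_force: 0.0
```

View pics/d.png

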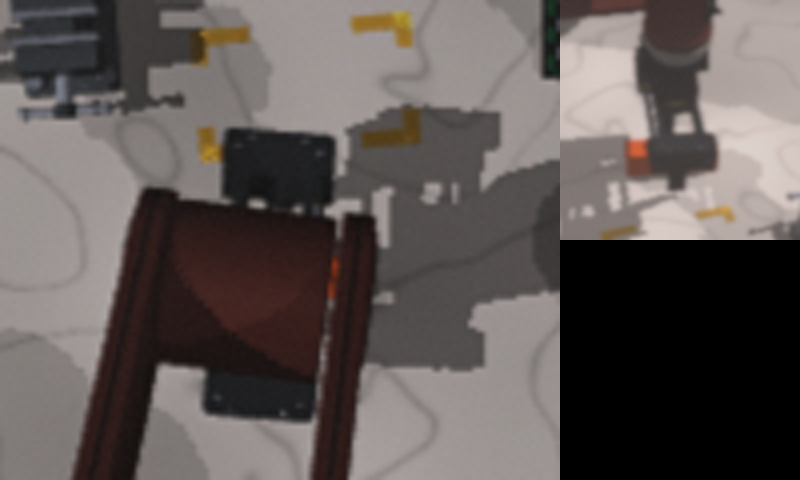

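The gripper straddles the cover: its body spans (205–335,130–420) in the left panel, and an orange end shows at (640,157) in the right one. Closing and lifting.

```bash
python3 -m inch '[[1,0,0,0,0],[1,0,0,0,0],[1,0,0,0,0],[1,0,0,0,0],[1,0,0,0,0],[1,0,0,0,0],[1,0,0,0,0],[1,0,0,0,0]]'
python3 -m inch '[[1,0,0,0.5,0],[1,0,0,1,0],[1,0,0,2,0],[1,0,0,3,0],[1,0,0,3.5,0],[1,0,0,3.5,0],[1,0,0,3,0],[1,0,0,2,0]]'
```

```text
time_s: 4.2
position: [428.4, 32.4, 9.5]
eef_rot: [-0.0, 0.727, 0.687, -0.0]
ft_force: [-0.8, 0.7, 0.3]
opening: 31.0
gripper_force: 0.3
time_s: 5.0
position: [429.5, 32.4, 198.2]
eef_rot: [0.002, 0.727, 0.687, 0.001]
ft_force: [-0.1, 0.6, -0.8]
opening: 29.7
gripper_force: 30.0
```

```bash
python3 -m inch '[[1,1,-1,0,0],[1,2,-3,0,0.01],[1,2,-3,0,0.01],[1,2,-3,0,0.01],[1,2,-3,0,0.01],[1,2,-3,0,0.01],[1,2,-3,0,0.01],[1,2,-3,0,0.013]]'
python3 -m inch '[[1,2,-3,0,0],[1,1.8,-3,0,0],[1,1,-2.8,0,0],[1,0,-2,0,0],[1,0,0,0,0],[1,0,0,0,0],[1,0,0,0,0],[1,0,0,0,0]]'
python3 - <<'E'
from h import *
from plant import arm
s=arm.read_state();print(s["position"],s["eef_rot"],s["opening"])
T=imaging.read_camera("top");S=imaging.read_camera("scene")
a=cv2.resize(T[110:230,320:440],None,fx=3.5,fy=3.5,interpolation=cv2.INTER_CUBIC);b=cv2.resize(S[180:310,130:260],None,fx=2.9,fy=2.9,interpolation=cv2.INTER_CUBIC)
f=np.zeros((420,800,3),np.uint8);f[:,:420]=a;f[:377,422:799]=b;cv2.imwrite("pics/e.png",f[:,:,::-1])
for n,im,roi in(("top",T,(320,130,440,200)),("scene",S,(140,180,250,260))):
    for c,ar,r,p in blobs(im,(0,120,60),(20,255,255),roi,20): print(n,c.round(1),ar,cv2.boxPoints(r).round(1).tolist())
E
```

```text
time_s: 5.8
position: [578.7, -189.5, 193.1]
eef_rot: [-0.001, 0.701, 0.713, -0.0]
ft_force: [1.1, 0.1, -0.3]
opening: 29.6
gripper_force: 30.0
time_s: 6.6
position: [626.4, -294.4, 194.7]
eef_rot: [-0.0, 0.701, 0.713, 0.0]
ft_force: [0.3, -0.0, 0.0]
opening: 29.6
gripper_force: 30.0
[ 626.3970445  -294.41985356  194.74495479] [-7.38601789e-05  7.01024374e-01  7.13137302e-01  9.82558783e-05] 29.61251583628955
top [408.2 166.4] 361 [[384.5, 198.6999969482422], [429.1000061035156, 128.10000610351562], [434.1000061035156, 131.3000030517578], [389.6000061035156, 201.89999389648438]]
top [416.7 165.9] 282 [[393.79998779296875, 198.89999389648438], [437.0, 128.8000030517578], [441.0, 131.1999969482422], [397.79998779296875, 201.39999389648438]]
top [370.7 164. ] 642 [[340.1000061035156, 160.10000610351562], [396.70001220703125, 149.8000030517578], [400.1000061035156, 168.39999389648438], [343.5, 178.6999969482422]]
top [413.4 194.1] 178 [[404.0, 199.0], [409.29998779296875, 185.3000030517578], [424.8999938964844, 191.39999389648438], [419.70001220703125, 205.0]]
scene [192.8 221.6] 269 [[184.0, 213.3000030517578], [199.3000030517578, 211.60000610351562], [201.3000030517578, 230.0], [186.10000610351562, 231.6999969482422]]
scene [190.9 248.4] 468 [[153.6999969482422, 246.5], [229.89999389648438, 235.3000030517578], [232.0, 249.6999969482422], [155.89999389648438, 260.8999938964844]]
scene [227.8 257.9] 32 [[222.0, 255.0], [232.0, 255.0], [232.0, 259.0], [222.0, 259.0]]
```

View pics/e.png

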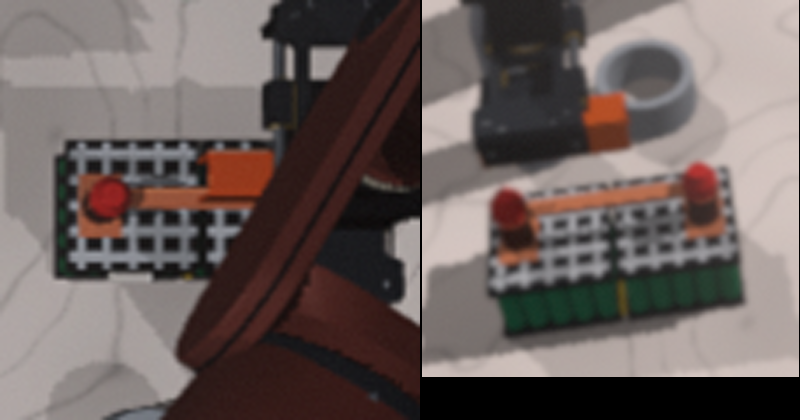

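```bash
python3 -m inch '[[1,0.06,0.8,0,0],[1,0,1,0,0],[1,0,1,0,0],[1,0,0,-1,0],[1,0,0,-1.5,0],[1,0,0,-1.5,0],[1,0,0,-0.5,0],[1,0,0,0,0]]'
python3 - <<'E'
from h import *
from plant import arm
print("prev cover end T",plane("top",[[379.1,153.6],[379.1,165.2]],221).round(1).tolist())
print("bar again T113",plane("top",[[320+150/3.5,110+186/3.5],[320+150/3.5,110+206/3.5]],113).round(1).tolist())
s=arm.read_state();print(s["position"],s["eef_rot"],s["opening"])
T=imaging.read_camera("top");S=imaging.read_camera("scene")
a=cv2.resize(T[130:210,320:440],None,fx=4,fy=4,interpolation=cv2.INTER_CUBIC);b=cv2.resize(S[210:300,140:250],None,fx=2.9,fy=2.9,interpolation=cv2.INTER_CUBIC)
f=np.zeros((320,800,3),np.uint8);f[:,:480]=a;f[:261,481:800]=b;cv2.imwrite("pics/f.png",f[:,:,::-1])
E
```

```text
time_s: 7.5
position: [625.8, -267.3, 146.9]
eef_rot: [-0.002, 0.702, 0.713, -0.001]
ft_force: [-0.7, -0.4, -0.7]
opening: 29.7
gripper_force: 30.0
prev cover end T [[640.0, -234.8, 221.0], [612.3, -235.2, 221.0]]
bar again T113 [[634.2, -218.7, 113.0], [618.9, -218.9, 113.0]]
[ 625.79665099 -267.30111409  146.89826016] [-1.91178867e-03  7.01624614e-01  7.12544009e-01 -5.30516135e-04] 29.681110247877818
```

View pics/f.png

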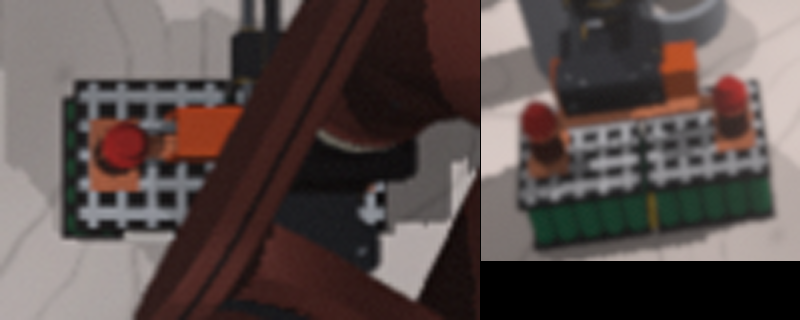

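The cover is over the bar, with its +y end at (178,133) in the left panel, clear of the boot at (125,147). Camera and arm agree within 1 mm, so I'm lowering it.

```bash
python3 -m inch '[[1,0.1,0.1,-0.8,0],[1,0,0,-1,0],[1,0,0,-1,0],[1,0,0,-1,0],[1,0,0,-0.8,0],[1,0,0,-0.4,0],[1,0,0,0,0],[1,0,0,0,0]]'
```

```text
time_s: 8.4
position: [628.3, -266.7, 99.8]
eef_rot: [0.0, 0.701, 0.713, 0.0]
ft_force: [-0.2, -0.6, -0.6]
opening: 30.0
gripper_force: 30.0
```

```bash
python3 -m inch '[[1,0,0,-0.2,0],[1,0,0,-0.2,0],[1,0,0,-0.15,0],[1,0,0,-0.1,0],[1,0,0,-0.1,0],[1,0,0,0,0],[1,0,0,0,0],[1,0,0,0,0]]'
```

```text
time_s: 9.2
position: [628.1, -266.6, 92.1]
eef_rot: [0.0, 0.701, 0.713, 0.0]
ft_force: [0.3, 0.5, -0.1]
opening: 29.9
gripper_force: 30.0
```

```bash
python3 -m inch '[[1,-0.08,0,-0.1,0],[1,0,0,-0.1,0],[1,0,0,-0.05,0],[1,0,0,-0.05,0],[1,0,0,0,0],[1,0,0,0,0],[1,0,0,0,0],[1,0,0,0,0]]'
```

```text
time_s: 10.0
position: [627.2, -266.6, 89.6]
eef_rot: [-0.0, 0.701, 0.713, -0.0]
ft_force: [-3.3, 1.6, 5.4]
opening: 30.1
gripper_force: 30.0
```

Contact shows 5 N upward at the expected height, so I'm releasing, then rising.

```bash
python3 -m inch '[[0.6,0,0,0,0],[0.5,0,0,0,0],[0.4,0,0,0,0],[0.3,0,0,0,0],[0.1,0,0,0,0],[0,0,0,0,0],[0,0,0,0,0],[0,0,0,0,0]]'
python3 -m inch '[[0,0,0,0.5,0],[0,0,0,1,0],[0,0,0,2,0],[0,0,0,3,0],[0,0,0,3,0],[0,0,0,2,0],[0,0,0,1.5,0],[0,0,0,0,0]]'
python3 -m inch '[[0,-0.5,3,0,0],[0,-0.5,4,0,0],[0,-0.5,4,0,0],[0,-0.5,4,0,0],[0,-0.5,4,0,0],[0,-0.5,4,0,0],[0,-0.5,4,0,0],[0,-0.5,4,0,0]]'
python3 - <<'E'
from h import *
T=imaging.read_camera("top");S=imaging.read_camera("scene")
a=cv2.resize(T[130:210,320:440],None,fx=4,fy=4,interpolation=cv2.INTER_CUBIC);b=cv2.resize(S[210:300,140:250],None,fx=2.9,fy=2.9,interpolation=cv2.INTER_CUBIC)
f=np.zeros((320,800,3),np.uint8);f[:,:480]=a;f[:261,481:800]=b;cv2.imwrite("pics/g.png",f[:,:,::-1])
m=[]
for n,im,roi in(("top",T,(353,140,408,190)),("scene",S,(168,225,220,265))):
    c,ar,r,p=max(blobs(im,(0,170,110),(16,255,255),roi,20),key=lambda q:q[1]);m.append(c);print(n,c.round(1),ar,plane(n,[c],116).round(1))
print(tri([m[1]],[m[0]]))
E
```

```text
time_s: 10.8
position: [627.3, -266.6, 89.0]
eef_rot: [-0.0, 0.701, 0.713, 0.0]
ft_force: [-0.0, -0.3, -0.0]
opening: 82.1
gripper_force: 0.0
time_s: 11.6
position: [628.7, -267.4, 222.9]
eef_rot: [0.003, 0.701, 0.713, 0.001]
ft_force: [0.4, 0.4, -0.0]
opening: 87.1
gripper_force: 0.0
time_s: 12.4
position: [586.0, 45.0, 217.5]
eef_rot: [-0.001, 0.701, 0.713, -0.001]
ft_force: [1.3, 0.1, 0.2]
opening: 86.8
gripper_force: 0.0
top [391.4 169.4] 66 [[ 618.5 -293.4  116. ]]
scene [191.8 248.7] 395 [[ 631.4 -267.8  116. ]]
[[ 620.9 -281.8  109.    26.4]]
```

View pics/g.png

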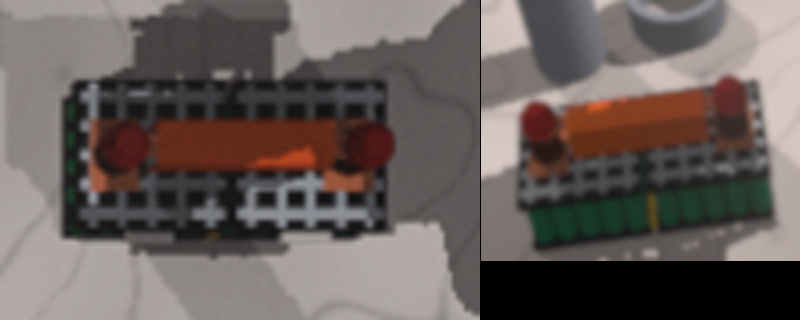

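The cover sits between the boots: it spans (155–337,120–170) and is centred at 246, against the boots' midpoint of 248, in line with the bar. Going to the tray.

```bash
python3 -m inch '[[0,-0.1,3,0,0],[0,-0.3,4,0,0],[0,-0.3,4,0,0],[0,-0.3,4,0,0],[0,-0.3,4,0,0],[0,-0.3,4,0,0],[0,-0.1,4,0,0],[0,0,2,0,0]]'
python3 -m inch '[[0,0,0,-1,0],[0,0,0,-2,0],[0,0,0,-2,0],[0,0,0,-2,0],[0,0,0,-2,0],[0,0,0,-1.5,0],[0,0,0,0,0],[0,0,0,0,0]]'
```

```text
time_s: 13.3
position: [569.3, 335.7, 217.5]
eef_rot: [-0.001, 0.701, 0.713, -0.001]
ft_force: [-0.4, -0.6, 0.2]
opening: 87.1
gripper_force: 0.0
time_s: 14.1
position: [570.4, 332.5, 113.8]
eef_rot: [-0.0, 0.702, 0.712, -0.0]
ft_force: [0.2, 0.8, 0.6]
opening: 87.2
gripper_force: 0.0
```

```bash
python3 -m inch '[[0,-0.1,0.7,-0.5,0],[0,0,0,-2,0],[0,0,0,-2,0],[0,0,0,-2,0],[0,0,0,-2,0],[0,0,0,-1.5,0],[0,0,0,-0.4,0],[0,0,0,0,0]]'
python3 -m inch '[[0.3,0,0,0,0],[0.4,0,0,0,0],[1,0,0,0,0],[1,0,0,0,0],[1,0,0,0,0],[1,0,0,0,0],[1,0,0,0,0],[1,0,0,0,0]]'
```

```text
time_s: 14.9
position: [569.1, 340.6, 9.8]
eef_rot: [-0.0, 0.701, 0.713, -0.0]
ft_force: [-0.3, -0.0, -1.4]
opening: 87.1
gripper_force: 0.0
time_s: 15.7
position: [568.4, 340.4, 10.2]
eef_rot: [-0.001, 0.701, 0.713, -0.001]
ft_force: [-4.9, -0.4, 5.8]
opening: 49.9
gripper_force: 29.9
```

```bash
python3 -m inch '[[1,-0.5,0,0,0],[1,-1,0,0,0],[1,-1.5,0,0,0],[1,-1.5,0,0,0],[1,-1.5,0,0,0],[1,-1.5,0,0,0],[1,-1,0,0,0],[1,-0.5,0,0,0]]'
```

```text
time_s: 16.5
position: [478.8, 340.5, 10.3]
eef_rot: [0.0, 0.701, 0.713, 0.0]
ft_force: [3.1, 0.7, -0.9]
opening: 50.2
gripper_force: 29.9
```

```bash
python3 -m inch '[[1,-1,0,0,0],[1,-1,-0.5,0,0],[1,0,-1,0,0],[1,0,-1.5,0,0],[1,0,-2,0,0],[1,0,-2,0,0],[1,0,-2,0,0],[1,0,-2,0,0]]'
python3 -m inch '[[1,0,-2,0,0],[1,0,-2,0,0],[1,0,-2,0,0],[1,0,-2,0,0],[1,0,-2,0,0],[1,0,-2,0,0],[1,0,-1.5,0,0],[1,0,-1,0,0]]'
```

```text
time_s: 17.3
position: [458.5, 230.2, 10.2]
eef_rot: [-0.001, 0.702, 0.713, 0.0]
ft_force: [0.4, 4.3, 1.6]
opening: 49.7
gripper_force: 29.9
time_s: 18.1
position: [458.4, 85.2, 10.2]
eef_rot: [-0.001, 0.702, 0.712, 0.0]
ft_force: [0.3, 6.3, 3.1]
opening: 49.7
gripper_force: 29.9
```

```bash
python3 -m inch '[[1,0,-1,0,0],[1,0,-1.5,0,0],[1,0,-1.5,0,0],[1,0,-1.5,0,0],[1,0.5,-1,0,0.02],[1,1,-0.5,0,0.02],[1,1.5,0,0,0.02],[1,1.5,0,0,0.016]]'
python3 -m inch '[[1,1.5,0,0,0],[1,1.5,0,0,0],[1,1.5,0,0,0],[1,1,0,0,0],[1,0.5,0,0,0],[1,0,0,0,0],[1,0,0,0,0],[1,0,0,0,0]]'
```

```text
time_s: 18.9
position: [498.5, 15.6, 9.8]
eef_rot: [-0.005, 0.673, 0.739, -0.004]
ft_force: [-19.3, 0.3, 25.1]
opening: 49.5
gripper_force: 29.9
time_s: 19.7
position: [560.5, 15.4, 9.9]
eef_rot: [-0.003, 0.674, 0.739, -0.003]
ft_force: [-9.2, 1.0, 13.2]
opening: 49.6
gripper_force: 29.8
```

```bash
python3 -m inch '[[1,0.15,-0.1,0.02,0],[1,0.15,0,0,0],[1,0,0,0,0],[1,0,0,0,0],[0.35,0,0,0,0],[0.25,0,0,0,0],[0,0,0,0,0],[0,0,0,0,0]]'
python3 -m inch '[[0,0,0,0,0],[0,0,0,0.5,0],[0,0,0,1,0],[0,0,0,2,0],[0,0,0,3,0],[0,0,0,4,0],[0,0,0,4,0],[0,0,0,4,0]]'
python3 -m inch '[[0,-1,0,2,0],[0,-3,0,0,0],[0,-4,0,0,0],[0,-4,0,0,0],[0,-4,0,0,0],[0,-4,0,0,0],[0,-1,0,0,0],[0,0,0,0,0]]'
python3 - <<'E'
from h import *
T=imaging.read_camera("top");S=imaging.read_camera("scene")
a=cv2.resize(T[140:220,200:320],None,fx=4,fy=4,interpolation=cv2.INTER_CUBIC);b=cv2.resize(S[190:280,240:350],None,fx=2.9,fy=2.9,interpolation=cv2.INTER_CUBIC)
f=np.zeros((320,800,3),np.uint8);f[:,:480]=a;f[:261,481:800]=b;cv2.imwrite("pics/h.png",f[:,:,::-1])
E
```

```text
time_s: 20.5
position: [567.2, 14.2, 10.2]
eef_rot: [0.0, 0.674, 0.739, -0.0]
ft_force: [0.1, 0.0, 0.1]
opening: 72.7
gripper_force: 0.0
time_s: 21.3
position: [567.2, 14.4, 197.9]
eef_rot: [0.0, 0.674, 0.739, 0.0]
ft_force: [0.2, 0.6, -0.6]
opening: 87.0
gripper_force: 0.0
time_s: 22.1
position: [356.6, 14.5, 216.2]
eef_rot: [0.001, 0.674, 0.739, 0.001]
ft_force: [-0.2, 0.8, 0.4]
opening: 87.0
gripper_force: 0.0
```

View pics/h.png

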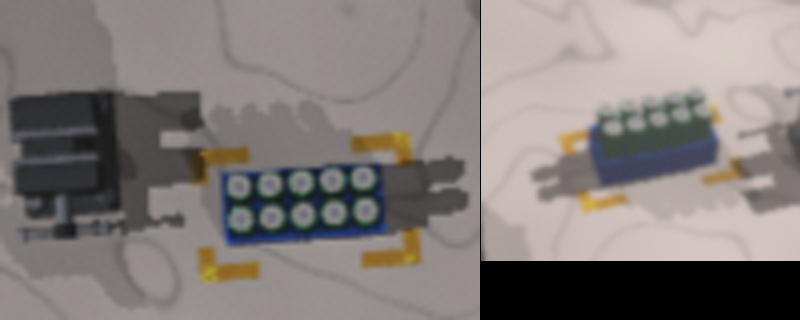

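Run:
```python
from h import *
a=lambda *p:(np.float64(p)+.5)/4+[200,140]-.5
b=lambda *p:(np.float64(p)-[481,0]+.5)/2.9+[240,190]-.5
c=plane("top",a((239,187),(363,178),(240,218),(366,209)),69);print(c.round(1).tolist(),c.mean(0).round(1))
print(plane("scene",b((712,112),(613,128),(697,95),(606,108)),69).mean(0).round(1))
o=plane("top",a((198,153),(408,135),(205,280),(417,263)),0);print(o.round(1).tolist(),o.mean(0).round(1))
```

```text
[[570.9, 58.6, 69.0], [578.9, -27.6, 69.0], [549.3, 57.4, 69.0], [557.3, -30.2, 69.0]] [564.1  14.5  69. ]
[566.3  16.6  69. ]
[[602.3, 94.2, 0.0], [618.8, -61.4, 0.0], [508.0, 86.7, 0.0], [523.9, -69.9, 0.0]] [563.3  12.4   0. ]
```

The tray, with cells from (239,187) to (366,209), is centred in the taped corners within about 2–3 mm and in line with them. Everything is released, so I'm handing in.

```bash
python3 -c "
from plant import close_job
print(close_job())"
```

```text
the job is handed in; nothing more can be done
None
```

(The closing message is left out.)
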